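# Walk a heavy vial heating block round into its dock

### The job

The aluminium heating block with two glass vials in it stands askew in front of its docking unit. It is too heavy and wide to grip, so push it along the worktop with the fingertips, one corner and then another, to turn it round and bring it home: its back face (the one with the two copper contact pads) flat against the dock's fence with both sprung contact buttons pushed in, and its right-hand end up against the end stop. Do not lift or tip the block, leave the vials standing in their wells and the other things where they are, and take the hand away at the end.

Things in the scene. Friction and masses are not known exactly. Their poses are not given: they have to be found in the camera images.
- block: Loose aluminium heating block, 92 (x) by 130 (y) by 46 mm high, 0.6 to 1.0 kg, with six vial wells (38 mm wide, 36 deep, two rows of three along y); friction on the worktop about 0.6. Origin: centre of its underside; x points out through the back face (two copper pads), y to its left-hand end, z up. It starts 0.5 to 1.2 rad anticlockwise of its docked direction, short of the fence and too far left.
- dock: Fixed docking unit, a white box 58 mm high with an aluminium fence plate (164 mm long, 47 high) facing the robot and, at its right-hand end, an aluminium end stop bar that sticks out 80 mm towards the robot (12 thick, 31 high). Origin: worktop level, inside corner of fence and stop. x points through the fence away from the robot (fence face x = 0), y left along the fence (stop face y = 0), z up.
- back_right (a point): Corner of the block at worktop level where its back face meets its right-hand end, at (0.046, -0.065, 0) in the block's frame; it belongs at the dock's origin (block's origin at (-0.046, 0.065, 0) in the dock's frame, axes parallel).
- back_left (a point): Corner of the block at worktop level where its back face meets its left-hand end, at (0.046, 0.065, 0) in the block's frame; it belongs on the fence, 130 mm left of the dock's origin.
- pin_right (a joint): Right sprung contact button in the fence (brass dome 20 mm across, centre 22 mm above the worktop and 30 mm left of the end stop's face), m: 0 = out (standing 4 mm proud of the fence), 0.004 = flush with the fence; its spring pushes back with at most 0.5 N, too little to move the block.
- pin_left (a joint): Left sprung contact button in the fence, the same, 100 mm left of the end stop's face.
- vial_0: Loose open glass vial standing in the block (back row, middle well), 35 mm wide, 66 mm tall, 28 g; its top is 76 mm above the worktop. Origin at the centre of its foot, about (0.021, 0.000, 0.010) in the block's frame; z up.
- vial_1: Loose open glass vial standing in the block (back row, right-hand well), 35 mm wide, 66 mm tall, 28 g; its top is 76 mm above the worktop. Origin at the centre of its foot, about (0.021, -0.041, 0.010) in the block's frame; z up.
- spare_vial: Bystander: loose open glass vial, 35 mm wide, 66 mm tall, standing on the worktop to the left of the block. Origin at the centre of its foot.
- amber_bottle: Bystander: loose square amber dropper bottle, 47 by 47 by 132 mm, standing to the left of the work. Origin at the centre of its foot.
- white_lid: Bystander: loose wide white lid, 108 mm wide, 28 mm high, lying on the worktop at the right front. Origin at the centre of its underside.
There are look-alikes about, which are no part of the job. Leave any brown or turquoise look-alike of the vial_1 alone.

How it is judged:
At the end, for the whole second after the job is handed in: Both back corners of the block are within 3 mm of the fence and the back right corner within 4 mm of the end stop's face, both contact buttons are in by more than 1.5 mm of their 4 mm; the block lies flat and at rest on the worktop and both vials stand in their wells (x of each of back_right, back_left in the frame of dock above -0.003 m and y of back_right in the frame of dock between -0.004 and 0.004 m and y of back_left in the frame of dock above 0.12 m and value of joint each of pin_right, pin_left above 0.0015 m and height (world z) of block below 0.004 m and angle between block's own z axis and vertical below 0.03 rad and linear speed of block below 0.01 m/s and angular speed of block below 0.05 rad/s and z of each of vial_0, vial_1 in the frame of block below 0.016 m); the robot touches nothing.
It fails at once if the block is lifted (more than 8 mm) or tipped (more than 0.12 rad) (height (world z) of block above 0.008 m or angle between block's own z axis and vertical above 0.12 rad).
It fails at once if a vial is pulled out of its well (more than 10 mm) or tilted (more than 0.3 rad) (z of any of vial_0, vial_1 in the frame of block above 0.02 m or angle between any of vial_0, vial_1's own z axis and vertical above 0.3 rad).
It fails at once if the spare vial, the amber bottle or the white lid is moved by more than 15 mm or tipped (distance of any of spare_vial, amber_bottle, white_lid from where it was at the start of the episode above 0.015 m or angle between any of spare_vial, amber_bottle, white_lid's own z axis and vertical above 0.3 rad).
It also fails if it takes over 72 s, if anything falls off the work surface, if the arm or the gripper's body presses on something with over 40 N, if the wrist force passes 120 N, or if a joint passes its speed limit or range.

### The arm

A 6-joint arm with a two-finger parallel gripper is mounted at the origin on a cart in front of the work surface, level with it; the furniture and walls round the work are solid. World frame = base frame: x ahead of the robot, y to its left, z up, the work surface at z = 0. Lengths are in m, angles in rad, forces in N, time in s.
With the tool pointing down it reaches from about 0.375 to 0.975 m from the base axis. Payload 3.8 kg.
Tool frame: the origin (TCP) lies midway between the tips of the shut fingers; the grasp point (between the pads) lies 19 mm behind it; x points along the fingers, y is the direction in which the jaws open and shut, and the axes are right-handed (so a half turn about x gives the same grasp; the last joint's range is limited). The gripper opens to 88 mm and grips with 3 to 60 N. Pads are 18 mm wide; open, the fingers measure 123 mm over their backs; the gripper's body (75 mm by 187 mm) begins 45 mm behind the grasp point.
Start: joints at [1.073, 0.264, 1.604, -0, 1.274, -0.037], TCP at [0.3, 0.605, 0.239] pointing down, gripper open.
Joint ranges: [-2.63, 2.63], [-0.94, 2.18], [0.31, 2.57], [-1.31, 4.45], [0, 2.66], [-2.55, 2.55]. Speed limits (rad/s): [2.57, 2.57, 3.14, 3.14, 3.14, 3.14].

### API

Orientations are given as a rotation vector (axis times angle).
In Python, from cell import manip, inverse_kinematics, cams, order gives the robot as it stands. Calls block until the motion is done:
- manip.move_pose(position, orientation): joint-space move of the TCP to a pose.
- manip.move_linear(position, rate=0.15, rot=None): straight line of the TCP; rot=None keeps the orientation; rate is the mean speed in m/s.
- manip.set_joints(angles): joint-space move.
- manip.set_gripper(opening, force=None): finger opening in m; force is the grip in N (None keeps the last); returns when the fingers have stopped.
- manip.dwell(seconds).
- inverse_kinematics(position, orientation): joint angles nearest the present ones, or None.
- manip.state(): the state.
- cams.capture(name): name is "side" or "top"; returns a dict with "image" (420x560x3 uint8, blue, green, red), "z_map" (420x560 float32, m along the optical axis (not along the pixel's ray), 0 where there is no reading), "intrinsics" (3x3 intrinsics, pixels), "k1" (the pictures are not rectified: a ray, as slopes to the right and down, at radius r is drawn at 1 + k1 r^2 times it, then the intrinsics apply), "position" and "orientation" of the camera in the world. Camera axes: x right, y down, z forward; pixel columns grow to the right and rows downward; lengths in m; the calibration is good to about 2 mm. A picture is of the moment at which its call begins.
A pose or a line that the arm cannot do raises manip.IKError and nothing moves.
- order.close_job(): hands the job in, once; it reports no verdict.
The state is a dict: "clock": time; "joint_pos": joint angles; "joint_velocities": joint speeds; "tau": joint torques, N m; "tool_pos": TCP position; "tcp_rot": TCP orientation; "contact_force": force on the tool from outside, world axes, zero at the start; "moment": the same for the moment, N m; "gripper_width": finger opening in m.
Only numpy, scipy, OpenCV 4.12 (cv2) and the standard library are available. Lean on these libraries where they do the work, as an engineer would, in place of code of your own. Each camera call takes 0.05 s, during which the arm holds its last target.

## Working session

There is one attempt and no reset: what is moved stays moved. The work goes in short steps, each a Python script; the robot and the scene stay as the last script left them, time stands still between calls to the robot, and variables do not carry over. Pictures are saved under pics/ and viewed, and the job is handed in when it is done.

```bash
ls; mkdir -p pics; python3 - <<'E'
from cell import manip, cams
import cv2
s=manip.state(); print(s)
for n in("top","side"):
    c=cams.capture(n); cv2.imwrite(f"pics/{n}0.png",c["image"]); print(n,c["intrinsics"],c["k1"],c["position"],c["orientation"])
E
```

```text
pics
{'clock': 0.0, 'joint_pos': array([ 1.07310801e+00,  2.64737003e-01,  1.60533946e+00, -1.47433111e-05,
        1.27368334e+00, -3.68929750e-02]), 'joint_velocities': array([-0.00066288,  0.00033034, -0.00010431,  0.00130651,  0.00048548,
        0.0007987 ]), 'tau': array([-2.07315221e-03, -5.02098227e+01, -3.56884789e+01,  7.28340936e-02,
        2.91968702e-02, -1.41068631e-04]), 'tool_pos': array([0.29981751, 0.60398842, 0.23741753]), 'tcp_rot': array([ 0.35969488,  1.54098881, -0.36300821]), 'contact_force': array([ 0.79833578,  0.24209324, -0.55155134]), 'moment': array([-0.03017898, -0.02144207, -0.03748102]), 'gripper_width': 0.08769496662081215}
top [[431.96539382   0.         277.28197465]
 [  0.         431.96539382 205.24105836]
 [  0.           0.           1.        ]] -0.05176868199027522 [ 0.48107745 -0.08591689  1.08506033] [-2.14893958  2.21206292 -0.06100474]
side [[398.25622647   0.         275.82697106]
 [  0.         398.25622647 198.31220583]
 [  0.           0.           1.        ]] 0.04006811192351535 [0.4270336 0.6058097 0.6102836] [-0.25752851  2.76180109 -1.29274966]
```

View pics/top0.png

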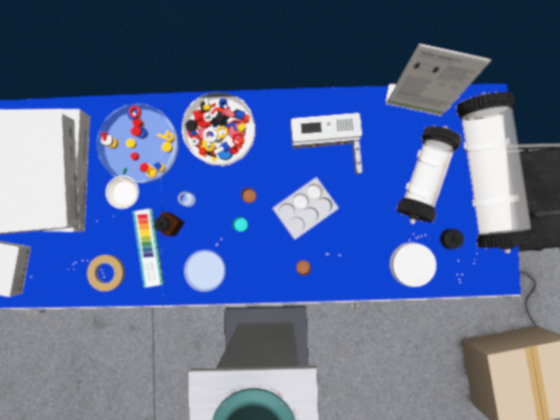

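View pics/side0.png

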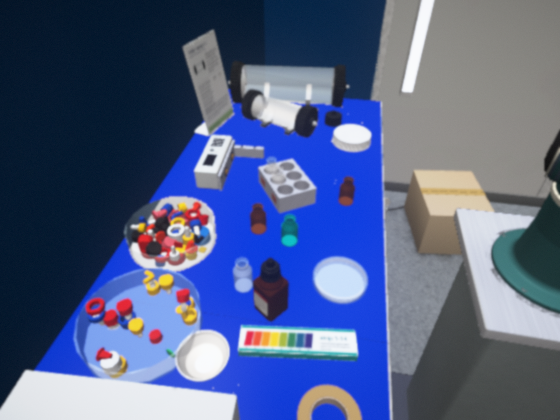

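Top view: the block is at about (306,208) with vials in it, and the dock is at (327,130) with its stop bar at (358,157). Look-alikes are brown at (249,195) and (303,267) and turquoise at (240,225). The spare vial is at (187,199), the amber bottle at (168,224) and the lid at (413,265). Next I'll measure these.

```bash
cat > h.py <<'E'
import numpy as np, cv2
from scipy.spatial.transform import Rotation as R
from cell import manip, cams, inverse_kinematics, order
def cloud(c):
    K=c["intrinsics"];z=c["z_map"];h,w=z.shape
    u,v=np.meshgrid(np.arange(w),np.arange(h))
    n=undist(np.stack([u.ravel(),v.ravel()],1).astype(float),c)
    P=np.c_[n,np.ones(len(n))]*z.reshape(-1,1)
    W=R.from_rotvec(c["orientation"]).apply(P)+c["position"]
    W[z.ravel()<=0]=np.nan
    return W.reshape(h,w,3)
def undist(px,c):
    K=c["intrinsics"]; d=np.array([c["k1"],0,0,0,0])
    return cv2.undistortPoints(px.reshape(-1,1,2).astype(float),K,d).reshape(-1,2)
def at_height(px,c,z):
    n=undist(np.atleast_2d(np.array(px,float)),c)
    d=R.from_rotvec(c["orientation"]).apply(np.c_[n,np.ones(len(n))]); p=np.array(c["position"])
    return p+d*((z-p[2])/d[:,2])[:,None]
def project(W,c):
    W=np.atleast_2d(W); Rm=R.from_rotvec(c["orientation"]).as_matrix()
    rv=R.from_matrix(Rm.T).as_rotvec(); t=-Rm.T@np.array(c["position"])
    return cv2.projectPoints(W.astype(float),rv,t,c["intrinsics"],np.array([c["k1"],0,0,0,0]))[0].reshape(-1,2)
E
python3 - <<'E'
from h import *
import pickle
D={n:cams.capture(n) for n in("top","side")}
pickle.dump(D,open("cap0.pkl","wb"))
c=D["top"];W=cloud(c)
for n,(u,v) in dict(table=(340,240),block=(290,229),blockR=(330,205),fencebox=(300,140),stop=(358,160),brown1=(249,195),brown2=(303,267),turq=(240,225),spare=(187,199),lid=(413,265),amber=(168,224)).items():
    print(n,W[v,u].round(4))
im=c["image"][80:290,200:420]; cv2.imwrite("pics/crop0.png",cv2.resize(im,None,fx=2.8,fy=2.8,interpolation=cv2.INTER_CUBIC)[:600])
c=D["side"]; im=c["image"][110:240,160:360]; cv2.imwrite("pics/crop0s.png",cv2.resize(im,None,fx=4,fy=4,interpolation=cv2.INTER_CUBIC))
# height image
E
```

```text
table [ 0.4636 -0.2282 -0.0014]
block [ 0.4947 -0.1036  0.0098]
blockR [ 0.5512 -0.2047  0.0139]
fencebox [ 0.7078 -0.1336  0.0562]
stop [ 0.6592 -0.276   0.0304]
brown1 [ 0.5832 -0.0031  0.0024]
brown2 [ 0.3994 -0.1332  0.0033]
turq [ 5.084e-01  2.160e-02 -5.000e-04]
spare [0.5723 0.1404 0.0641]
lid [ 0.398  -0.4003  0.0273]
amber [0.5126 0.1756 0.1059]
```

View pics/crop0.png

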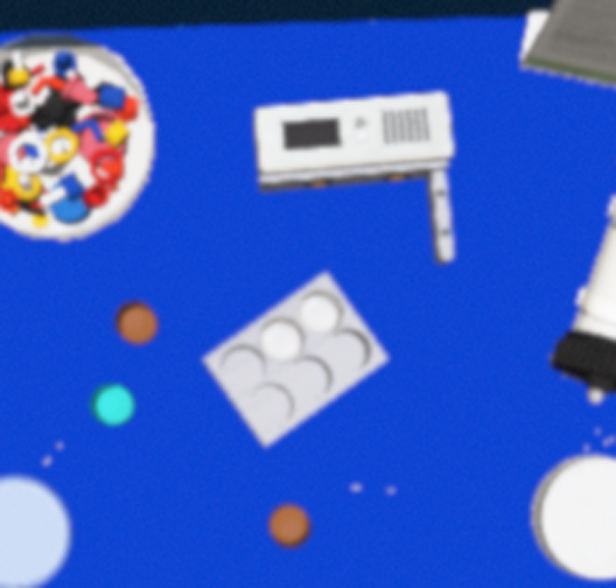

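View pics/crop0s.png

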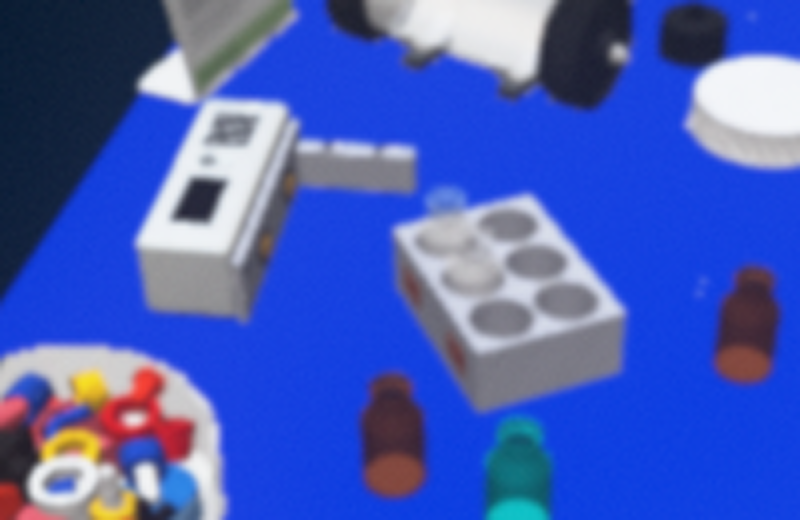

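The crops confirm it: the copper pads face upper-left in the top view, and the clear vials are in the back row, middle and right wells. Next I'll fit the block and dock poses.

```bash
cat >> h.py <<'E'
from scipy.optimize import minimize
def box(x0,x1,y0,y1,z0,z1): return np.array([[x,y,z] for x in(x0,x1) for y in(y0,y1) for z in(z0,z1)],float)
BLOCK=box(-.046,.046,-.065,.065,0,.046)
DOCKP=[box(-.080,0,-.012,0,0,.031)]
def tf(p,P):
    c,s=np.cos(p[2]),np.sin(p[2]); return np.c_[c*P[:,0]-s*P[:,1]+p[0], s*P[:,0]+c*P[:,1]+p[1],P[:,2]]
def nonblue(c):
    hsv=cv2.cvtColor(c["image"],cv2.COLOR_BGR2HSV).astype(float)
    return np.clip((170-hsv[...,1])/70,0,1)   # soft: grey=1, blue=0
def render(polys,shape,off,S=8):
    h,w=shape; m=np.zeros((h*S,w*S),np.uint8)
    for q in polys:
        hull=cv2.convexHull(((q-off+.5)*S-.5).astype(np.float32)); cv2.fillConvexPoly(m,np.round(hull*16).astype(np.int32),255,shift=4)
    return cv2.GaussianBlur(cv2.resize(m,(w,h),interpolation=cv2.INTER_AREA).astype(float)/255,(0,0),.8)
def fit(c,p0,parts,pad=8):
    M=nonblue(c)
    q=np.vstack([project(tf(p0,P),c) for P in parts]); a=np.floor(q.min(0)-pad).astype(int); b=np.ceil(q.max(0)+pad).astype(int)
    m=M[a[1]:b[1],a[0]:b[0]]
    f=lambda d:np.mean((render([project(tf(np.array(p0)+np.array(d)*[.01,.01,.1],P),c) for P in parts],m.shape,a)-m)**2)
    r=minimize(f,[0,0,0],method="Nelder-Mead",options=dict(initial_simplex=np.array([[0,0,0],[1.,0,0],[0,1.,0],[0,0,1.]])*.8,xatol=.003,fatol=1e-7))
    return np.array(p0)+r.x*[.01,.01,.1], r.fun
def mark(c,p,P,name,crop,f):
    im=c["image"][crop[1]:crop[3],crop[0]:crop[2]]; im=cv2.resize(im,None,fx=f,fy=f,interpolation=cv2.INTER_CUBIC)
    for pp,PP in zip(p,P):
        q=(project(tf(pp,PP),c)-[crop[0],crop[1]]+.5)*f-.5
        h=cv2.convexHull(q.astype(np.float32)).astype(np.int32); cv2.polylines(im,[h],True,(0,0,255),1)
    cv2.imwrite("pics/"+name,im)
E
python3 - <<'E'
from h import *
import pickle
D=pickle.load(open("cap0.pkl","rb"));c=D["top"]
# corners by eye in crop /2.8+(200,80)
for n,u,v,z in [("TL",203,360,.046),("top",325,272,.046),("R",388,358,.046),("bot",267,447,.046),("stoptip_l",437,262,.031),("stop_near",434,170,.031),("fenceL",258,178,.047),("fenceR",445,170,.047)]:
    print(n,at_height((u/2.8+200,v/2.8+80),c,z).round(4))
DOCK=[box(-.080,0,-.012,0,0,.031),box(0,.04,-.012,.164-.012,0,.047),box(.004,.055,-.012,.152,0,.058)]
b,e=fit(c,[.531,-.15,.62],[BLOCK]);print("block top",b,e)
d,e2=fit(c,[.705,-.268,.05],[box(-.080,0,-.012,0,0,.031)]);print("dock",d,e2)
mark(c,[b,d,d],[BLOCK,DOCK[0],DOCK[1]],"fit0.png",(200,80,400,250),4)
s=D["side"]
bs,e=fit(s,b,[BLOCK]);print("block side",bs,e)
ds,e=fit(s,d,[DOCK[0]],4);print("dock side",ds,e)
mark(s,[bs,ds,ds],[BLOCK,DOCK[0],DOCK[1]],"fit0s.png",(160,110,360,240),4)
E
```

```text
TL [[ 0.5446 -0.0624  0.046 ]]
top [[ 0.6177 -0.1699  0.046 ]]
R [[ 0.5416 -0.2215  0.046 ]]
bot [[ 0.4684 -0.1151  0.046 ]]
stoptip_l [[ 0.6256 -0.2697  0.031 ]]
stop_near [[ 0.7075 -0.2706  0.031 ]]
fenceL [[ 0.7016 -0.1146  0.047 ]]
fenceR [[ 0.7038 -0.2774  0.047 ]]
block top [ 0.54463548 -0.14136532  0.58789589] 0.007224215601438321
dock [ 0.72517705 -0.26733146  0.05862071] 0.10751781971881799
block side [ 0.54578234 -0.14416243  0.58472861] 0.06172597714573705
dock side [ 0.737753   -0.26577408  0.10854376] 0.23330734209387066
```

View pics/fit0.png

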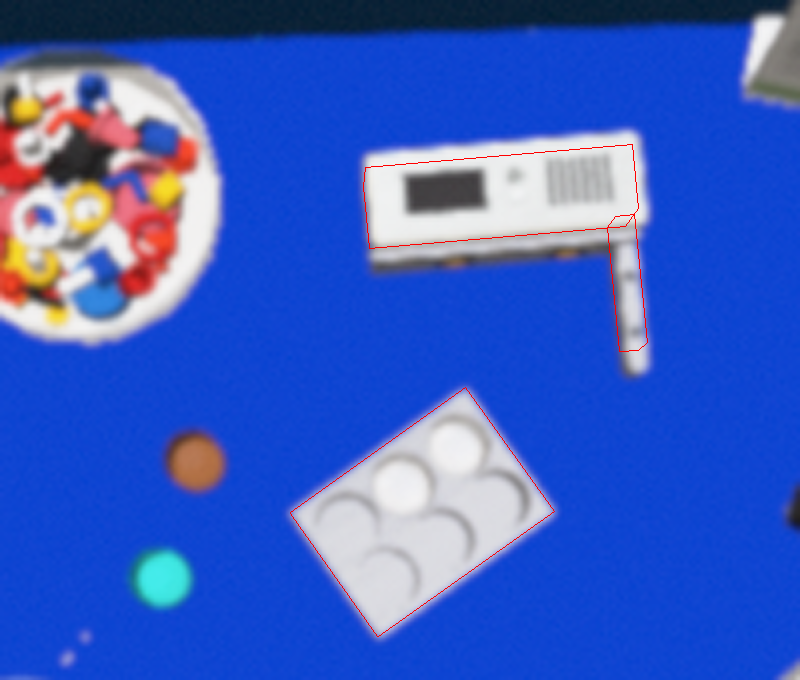

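View pics/fit0s.png

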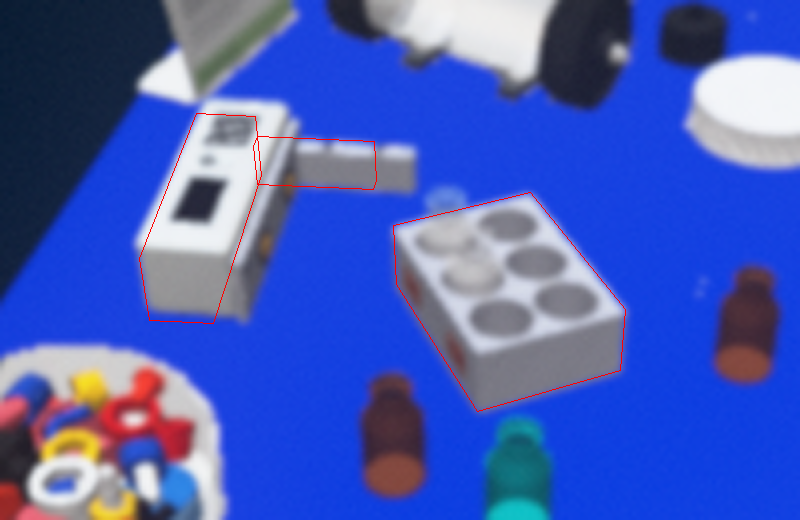

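The block fit is good in both views. The dock fit slid off, so I'll refit it with its full silhouette and an unknown box depth.

```bash
python3 - <<'E'
from h import *
import pickle
D=pickle.load(open("cap0.pkl","rb"))
from scipy.optimize import minimize
def parts(dep,yl,yr,fl): return [box(-.080,.003,-.012,0,0,.031),box(0,.006,fl-.164,fl,0,.047),box(.006,dep,yr,yl,0,.058)]
def f(v,full=False):
    p=[.704+v[0]*.01,-.27+v[1]*.01,.05+v[2]*.1]; tot=0
    P=parts(.062+v[3]*.01,.152+v[4]*.01,-.012+v[5]*.01,.152+v[6]*.01)
    if full: return p,P
    for n,(a,b) in dict(top=((285,105),(370,178)),side=((188,130),(268,195))).items():
        if n not in use: continue
        c=D[n]; m=nonblue(c)[a[1]:b[1],a[0]:b[0]]
        tot+=np.mean((render([project(tf(p,q),c) for q in P],m.shape,np.array(a))-m)**2)
    return tot
for use in (("top",),("side",),("top","side")):
    r=minimize(f,np.zeros(7),method="Nelder-Mead",options=dict(initial_simplex=np.vstack([np.zeros(7),np.eye(7)*.6]),maxiter=1500,maxfev=1500,xatol=.005,fatol=1e-7))
    p,P=f(r.x,True); print(use,np.round(p,4),r.fun,np.round(r.x[3:],2))
    if use!=("side",):
      for n,cr in dict(top=(280,100,400,220),side=(180,130,280,210)).items(): mark(D[n],[p]*3,P,f"dock_{n}{len(use)}.png",cr,6)
E
cd pics; python3 -c "
import cv2,numpy as np
a=cv2.imread('dock_top1.png')[:480];b=cv2.imread('dock_side2.png')[:480]
h=np.hstack([a,b]);cv2.imwrite('dockfit.png',cv2.resize(h,None,fx=.6,fy=.6))"
```

```text
('top',) [ 0.709  -0.2685  0.0574] 0.004321063708751167 [ 0.11  0.17 -0.37 -0.04]
('side',) [ 0.7113 -0.2706  0.0539] 0.06305633828619574 [-0.03 -0.42 -0.07 -0.04]
('top', 'side') [ 0.7102 -0.2689  0.0605] 0.07503206584916873 [ 0.04 -0.03 -0.32  0.05]
```

View pics/dockfit.png

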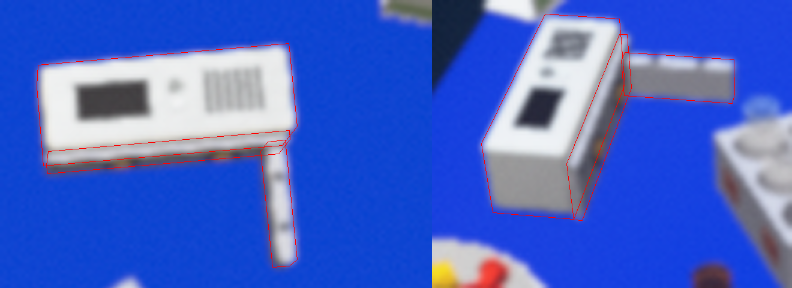

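```bash
cat >> h.py <<'E'
DOCK=np.array([.709,-.2688,.057])
def w(x,y,z): return tf(DOCK,np.array([[x,y,z]],float))[0]
def ori(a):  # jaw direction at dock-frame angle a
    a=a+DOCK[2]; X=np.array([0,0,-1.]);Y=np.array([np.cos(a),np.sin(a),0])
    return R.from_matrix(np.c_[X,Y,np.cross(X,Y)]).as_rotvec()
def rel(b):  # world pose -> dock pose
    d=b[:2]-DOCK[:2];c,s=np.cos(DOCK[2]),np.sin(DOCK[2])
    return np.array([c*d[0]+s*d[1],-s*d[0]+c*d[1],b[2]-DOCK[2]])
def go(x,y,z,rate=.15): manip.move_linear(w(x,y,z),rate=rate)
def st():
    s=manip.state(); c,sn=np.cos(DOCK[2]),np.sin(DOCK[2]);f=s["contact_force"]
    p=rel(np.r_[s["tool_pos"][:2],0])[:2]
    print("t %.2f tcp_dock %.4f %.4f z %.4f F_dock %.1f %.1f %.1f"%(s["clock"],*p,s["tool_pos"][2],c*f[0]+sn*f[1],-sn*f[0]+c*f[1],f[2]),flush=True)
    return s
E
python3 - <<'E'
from h import *
for a in (np.pi/2,-np.pi/2,0,np.pi):
    print(a,[inverse_kinematics(w(x,y,z),ori(a)) for x,y,z in ((-.253,.127,.2),(-.253,.127,.014),(-.11,.127,.014),(-.05,.2,.014))])
E
```

```text
1.5707963267948966 [array([-3.87478306e-01, -9.02034434e-02,  2.06035926e+00, -4.44089210e-16,
        1.17143683e+00, -2.01527463e+00]), array([-3.87478306e-01,  1.52640271e-01,  2.20912656e+00, -4.44089210e-16,
        7.79825821e-01, -2.01527463e+00]), array([-2.86250429e-01,  3.70392258e-01,  1.92136695e+00, -4.44089210e-16,
        8.49833446e-01, -1.91404676e+00]), array([-1.48888018e-01,  4.34912320e-01,  1.82674547e+00, -4.44089210e-16,
        8.79934865e-01, -1.77668435e+00])]
-1.5707963267948966 [array([-0.38747831, -0.09020344,  2.06035926,  0.        ,  1.17143683,
        1.12631802]), array([-0.38747831,  0.15264027,  2.20912656,  0.        ,  0.77982582,
        1.12631802]), array([-0.28625043,  0.37039226,  1.92136695,  0.        ,  0.84983345,
        1.2275459 ]), array([-0.14888802,  0.43491232,  1.82674547,  0.        ,  0.87993486,
        1.36490831])]
0 [array([-0.38747831, -0.09020344,  2.06035926,  0.        ,  1.17143683,
       -0.44447831]), array([-3.87478306e-01,  1.52640271e-01,  2.20912656e+00, -4.44089210e-16,
        7.79825821e-01, -4.44478306e-01]), array([-0.28625043,  0.37039226,  1.92136695,  0.        ,  0.84983345,
       -0.34325043]), array([-0.14888802,  0.43491232,  1.82674547,  0.        ,  0.87993486,
       -0.20588802])]
3.141592653589793 [None, None, None, None]
```

```bash
python3 - <<'E'
from h import *
a=ori(-np.pi/2)
manip.move_pose(w(-.256,.127,.16),a); st()
manip.set_gripper(.06)
go(-.256,.127,.014,.15); st()
go(-.232,.127,.014,.1); st()
c=cams.capture("side");cv2.imwrite("pics/s1.png",c["image"])
go(-.205,.127,.014,.06); st()
c=cams.capture("top");cv2.imwrite("pics/t1.png",c["image"])
c=cams.capture("side");cv2.imwrite("pics/s2.png",c["image"])
E
cd pics; python3 -c "
import cv2,numpy as np
h=np.hstack([cv2.imread('t1.png')[80:300,200:420],cv2.imread('s2.png')[100:320,170:390]]);cv2.imwrite('v1.png',cv2.resize(h,None,fx=1.8,fy=1.8))"
```

```text
t 2.95 tcp_dock -0.2555 0.1274 z 0.1602 F_dock 0.6 0.2 0.3
t 4.66 tcp_dock -0.2552 0.1266 z 0.0147 F_dock 1.1 -0.6 0.0
t 5.05 tcp_dock -0.2309 0.1267 z 0.0146 F_dock 0.3 -0.6 0.5
t 5.70 tcp_dock -0.2057 0.1273 z 0.0136 F_dock -2.9 1.1 -0.5
```

View pics/v1.png

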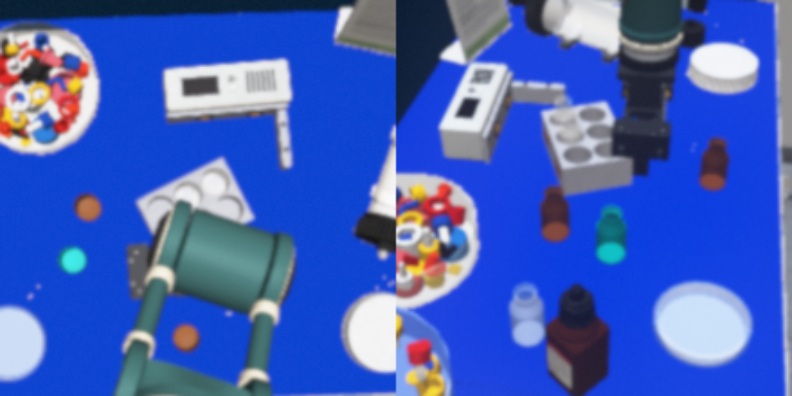

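The block is turning as planned and nothing else was touched. I'll continue the push.

```bash
python3 - <<'E'
from h import *
for x in (-.175,-.145,-.118):
    go(x,.127,.014,.07); st()
c=cams.capture("side");cv2.imwrite("pics/s3.png",c["image"])
c=cams.capture("top");cv2.imwrite("pics/t3.png",c["image"])
E
cd pics; python3 -c "
import cv2,numpy as np
h=np.hstack([cv2.imread('t3.png')[80:300,200:420],cv2.imread('s3.png')[100:320,170:390]]);cv2.imwrite('v3.png',cv2.resize(h,None,fx=1.8,fy=1.8))"
```

```text
t 6.38 tcp_dock -0.1738 0.1264 z 0.0146 F_dock 0.2 0.6 0.8
t 6.95 tcp_dock -0.1444 0.1266 z 0.0142 F_dock -0.6 0.2 -0.4
t 7.48 tcp_dock -0.1175 0.1268 z 0.0142 F_dock -0.3 0.6 -0.5
```

View pics/v3.png

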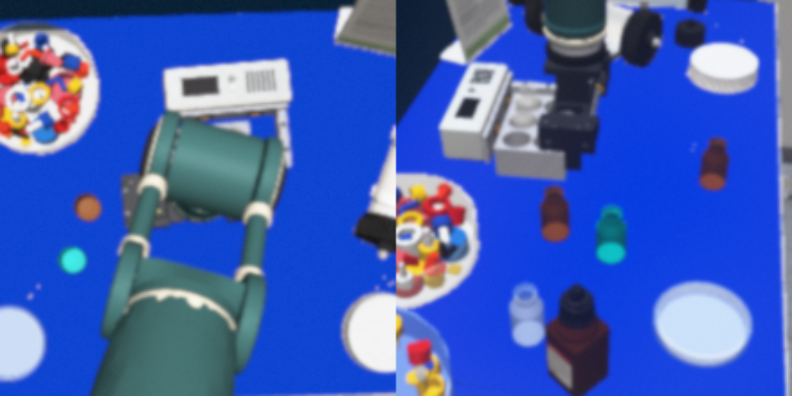

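```bash
python3 - <<'E'
from h import *
go(-.145,.127,.014,.1); go(-.145,.127,.16,.2)
manip.move_pose(w(-.07,.27,.13),ori(0)); st()
import pickle
c=cams.capture("top");s=cams.capture("side");pickle.dump((c,s),open("cap4.pkl","wb"))
cv2.imwrite("pics/t4.png",c["image"]);cv2.imwrite("pics/s4.png",s["image"])
E
cd pics; python3 -c "
import cv2,numpy as np
h=np.hstack([cv2.imread('t4.png')[80:300,200:420],cv2.imread('s4.png')[100:320,170:390]]);cv2.imwrite('v4.png',cv2.resize(h,None,fx=1.8,fy=1.8))"
```

```text
t 10.07 tcp_dock -0.0707 0.2698 z 0.1290 F_dock -1.3 0.1 0.7
```

View pics/v4.png

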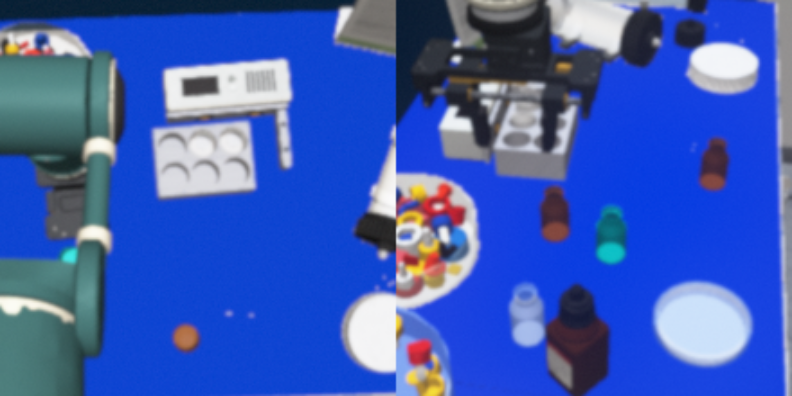

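```bash
python3 - <<'E'
from h import *
import pickle
c,s=pickle.load(open("cap4.pkl","rb"))
b,e=fit(c,[*w(-.065,.135,0)[:2],DOCK[2]],[BLOCK]);print(b,e,rel(b))
r=rel(b)
P=tf(r,np.array([[.046,-.065,0],[.046,.065,0],[-.046,.065,0],[-.046,-.065,0]]));print(P[:,:2].round(4))
mark(c,[b],[BLOCK],"fit4.png",(260,90,360,190),5)
E
```

```text
[ 0.64192125 -0.1623427   0.05329677] 0.07792475447337606 [-0.06090503  0.11010583 -0.00370323]
[[-0.0151  0.0449]
 [-0.0147  0.1749]
 [-0.1067  0.1753]
 [-0.1071  0.0453]]
```

View pics/fit4.png

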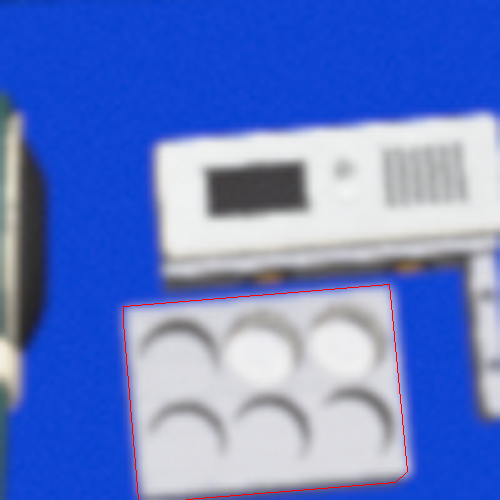

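```bash
python3 - <<'E'
from h import *
go(-.065,.202,.13,.2); go(-.065,.202,.014,.15); st()
go(-.065,.150,.014,.07); st()
y=.150
while y>.131:
    y-=.0025; go(-.065,y,.014,.05); s=st()
    f=s["contact_force"]
    if np.hypot(*f[:2])>14: break
c=cams.capture("top");s=cams.capture("side")
cv2.imwrite("pics/t5.png",c["image"]);cv2.imwrite("pics/s5.png",s["image"])
E
cd pics; python3 -c "
import cv2,numpy as np
h=np.hstack([cv2.imread('t5.png')[80:300,200:420],cv2.imread('s5.png')[100:320,170:390]]);cv2.imwrite('v5.png',cv2.resize(h,None,fx=1.8,fy=1.8))"
```

```text
t 11.59 tcp_dock -0.0641 0.2021 z 0.0149 F_dock 0.2 -0.0 0.2
t 12.48 tcp_dock -0.0645 0.1495 z 0.0147 F_dock 0.2 1.6 2.1
t 12.73 tcp_dock -0.0646 0.1477 z 0.0146 F_dock 0.0 4.7 2.9
t 12.98 tcp_dock -0.0646 0.1455 z 0.0146 F_dock 0.7 6.7 4.6
t 13.23 tcp_dock -0.0646 0.1431 z 0.0146 F_dock -0.5 5.7 5.0
t 13.48 tcp_dock -0.0647 0.1408 z 0.0145 F_dock -0.1 6.7 4.1
t 13.73 tcp_dock -0.0647 0.1406 z 0.0146 F_dock 0.2 13.4 6.3
t 13.98 tcp_dock -0.0647 0.1405 z 0.0146 F_dock -0.2 22.7 8.0
```

View pics/v5.png

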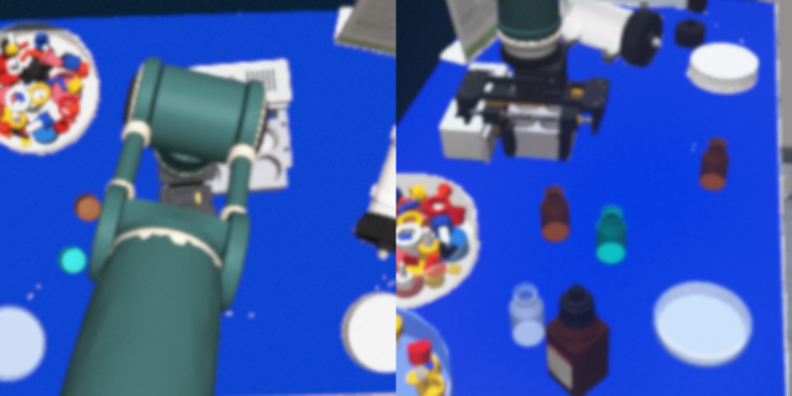

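```bash
python3 - <<'E'
from h import *
go(-.065,.165,.014,.1); go(-.065,.165,.13,.2)
manip.move_pose(w(-.14,.066,.13),ori(-np.pi/2))
go(-.14,.066,.014,.15); st()
go(-.112,.066,.014,.07); st()
x=-.112
while x<-.09:
    x+=.0025; go(x,.066,.014,.05); s=st()
    if np.hypot(*s["contact_force"][:2])>22: break
go(-.14,.066,.014,.1); go(-.14,.066,.16,.2)
manip.move_pose(w(-.07,.27,.13),ori(0)); st()
import pickle
c=cams.capture("top");s=cams.capture("side");pickle.dump((c,s),open("cap6.pkl","wb"))
cv2.imwrite("pics/t6.png",c["image"]);cv2.imwrite("pics/s6.png",s["image"])
E
cd pics; python3 -c "
import cv2,numpy as np
h=np.hstack([cv2.imread('t6.png')[90:210,270:390],cv2.imread('s6.png')[110:230,180:300]]);cv2.imwrite('v6.png',cv2.resize(h,None,fx=3.3,fy=3.3,interpolation=cv2.INTER_CUBIC))"
```

```text
t 17.44 tcp_dock -0.1391 0.0657 z 0.0149 F_dock 1.1 0.6 1.0
t 17.99 tcp_dock -0.1109 0.0658 z 0.0144 F_dock -1.1 0.3 -0.2
t 18.24 tcp_dock -0.1101 0.0660 z 0.0140 F_dock -6.1 -0.6 3.7
t 18.49 tcp_dock -0.1082 0.0661 z 0.0138 F_dock -6.4 -1.0 4.1
t 18.74 tcp_dock -0.1058 0.0662 z 0.0138 F_dock -5.6 -0.7 3.9
t 18.99 tcp_dock -0.1035 0.0662 z 0.0136 F_dock -6.5 -0.1 3.8
t 19.24 tcp_dock -0.1029 0.0664 z 0.0136 F_dock -12.3 0.4 8.0
t 19.49 tcp_dock -0.1030 0.0664 z 0.0136 F_dock -20.1 -1.1 14.3
t 19.74 tcp_dock -0.1031 0.0665 z 0.0135 F_dock -26.7 0.7 20.4
t 22.35 tcp_dock -0.0707 0.2697 z 0.1289 F_dock -0.5 0.0 -1.0
```

View pics/v6.png

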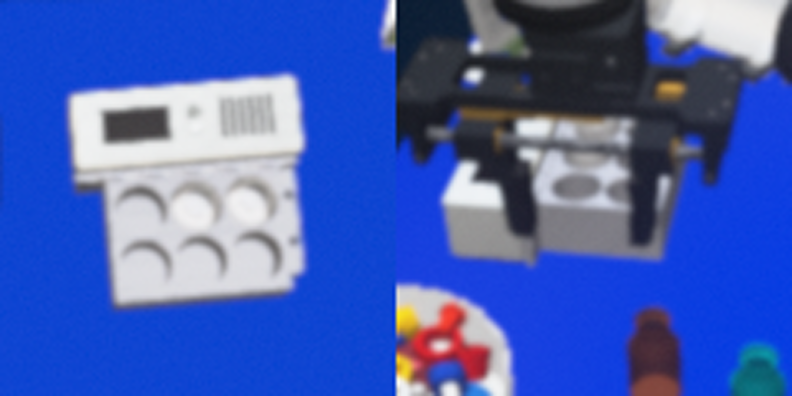

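The block looks seated. There's plenty of time, so I'll press it once more to the right and then forward, to remove any slack and confirm the contact positions.

```bash
python3 - <<'E'
from h import *
go(-.055,.160,.13,.2); go(-.055,.160,.014,.15); st()
y=.146; go(-.055,y,.014,.07); st()
while y>.131:
    y-=.002; go(-.055,y,.014,.05); s=st()
    if np.hypot(*s["contact_force"][:2])>20: break
go(-.055,.165,.014,.1); go(-.055,.165,.13,.2)
manip.move_pose(w(-.135,.066,.13),ori(-np.pi/2))
go(-.135,.066,.014,.15); go(-.108,.066,.014,.07); st()
x=-.108
while x<-.09:
    x+=.002; go(x,.066,.014,.05); s=st()
    if np.hypot(*s["contact_force"][:2])>24: break
go(-.14,.066,.014,.1); go(-.14,.066,.16,.2)
manip.move_pose(w(-.15,.40,.25),ori(0)); st()
import pickle
c=cams.capture("top");s=cams.capture("side");pickle.dump((c,s),open("cap7.pkl","wb"))
cv2.imwrite("pics/t7.png",c["image"]);cv2.imwrite("pics/s7.png",s["image"])
E
cd pics; python3 -c "
import cv2,numpy as np
h=np.hstack([cv2.imread('t7.png')[90:210,270:390],cv2.imread('s7.png')[110:230,180:300]]);cv2.imwrite('v7.png',cv2.resize(h,None,fx=3.3,fy=3.3,interpolation=cv2.INTER_CUBIC))"
```

```text
t 24.08 tcp_dock -0.0540 0.1600 z 0.0150 F_dock -0.2 -0.1 -0.3
t 24.43 tcp_dock -0.0545 0.1450 z 0.0148 F_dock 0.3 -0.2 -0.3
t 24.68 tcp_dock -0.0550 0.1439 z 0.0140 F_dock -0.2 -0.3 -0.4
t 24.93 tcp_dock -0.0550 0.1420 z 0.0139 F_dock -0.2 -0.7 -0.5
t 25.18 tcp_dock -0.0550 0.1406 z 0.0139 F_dock 0.6 3.2 0.1
t 25.43 tcp_dock -0.0550 0.1404 z 0.0139 F_dock 1.1 9.2 2.5
t 25.68 tcp_dock -0.0550 0.1403 z 0.0140 F_dock 1.7 15.9 3.2
t 25.93 tcp_dock -0.0551 0.1403 z 0.0140 F_dock 1.4 21.9 5.0
t 29.83 tcp_dock -0.1076 0.0661 z 0.0140 F_dock 0.3 -0.3 -0.4
t 30.08 tcp_dock -0.1063 0.0661 z 0.0138 F_dock 0.7 0.8 -0.7
t 30.33 tcp_dock -0.1040 0.0660 z 0.0140 F_dock -0.5 -0.2 -0.1
t 30.58 tcp_dock -0.1028 0.0660 z 0.0139 F_dock -4.4 -0.3 3.5
t 30.83 tcp_dock -0.1029 0.0661 z 0.0138 F_dock -11.6 -0.6 7.7
t 31.08 tcp_dock -0.1029 0.0661 z 0.0138 F_dock -17.0 -1.4 12.9
t 31.33 tcp_dock -0.1030 0.0662 z 0.0138 F_dock -22.9 -1.9 16.9
t 31.58 tcp_dock -0.1030 0.0662 z 0.0138 F_dock -29.3 -1.3 22.2
t 34.38 tcp_dock -0.1502 0.3994 z 0.2490 F_dock -0.8 -0.4 -0.5
```

View pics/v7.png

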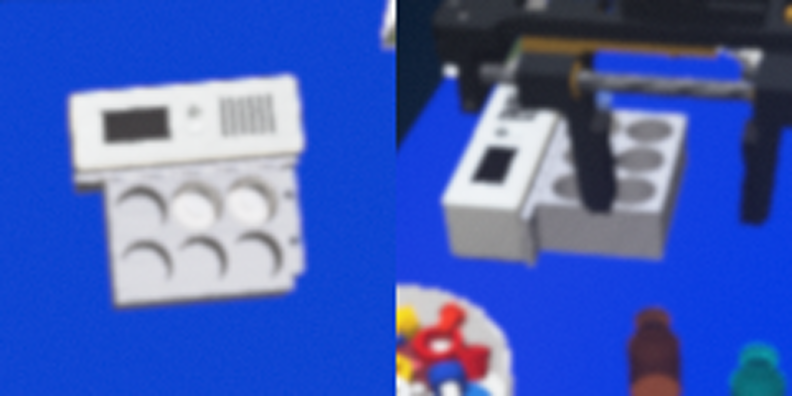

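View pics/s7.png

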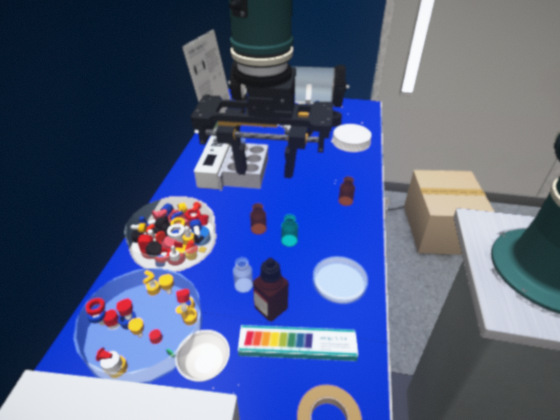

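```bash
python3 - <<'E'
from h import *
import pickle
c,s=pickle.load(open("cap7.pkl","rb")); c0=pickle.load(open("cap0.pkl","rb"))["top"]
D=[.709,-.2685,.0574]; P=[box(-.080,.003,-.012,0,0,.031),box(0,.006,-.012,.1516,0,.047),box(.006,.0631,-.0157,.1537,0,.058)]
dock=[tf(D,q) for q in P]; a=(285,105);b=(370,190); m=nonblue(c)[a[1]:b[1],a[0]:b[0]]
f=lambda v:np.mean((render([project(q,c) for q in dock+[tf([.6594+v[0]*.01,-.2065+v[1]*.01,.0574+.1*v[2]],BLOCK)]],m.shape,np.array(a))-m)**2)
r=minimize(f,[0,0,0],method="Nelder-Mead",options=dict(initial_simplex=np.array([[0,0,0],[.5,0,0],[0,.5,0],[0,0,.5]])))
p=np.array([.6594+r.x[0]*.01,-.2065+r.x[1]*.01,.0574+.1*r.x[2]]); DOCK[:]=D; q=rel(p); print(q,r.fun)
print(tf(q,np.array([[.046,-.065,0],[.046,.065,0]]))[:,:2].round(4))
for n,(u,v,k) in dict(spare=(187,199,14),lid=(413,265,30),amber=(168,224,20)).items():
    d=cv2.absdiff(c["image"],c0["image"])[v-k:v+k,u-k:u+k]; print(n,d.mean().round(2))
E
```

```text
[-0.04665558  0.06659288 -0.00181689] 0.003572362123749206
[[-0.0008  0.0015]
 [-0.0005  0.1315]]
spare 19.94
lid 0.91
amber 55.69
```

```bash
python3 - <<'E'
from h import *
st(); order.close_job(); print("done")
E
```

```text
t 34.48 tcp_dock -0.1500 0.3990 z 0.2492 F_dock -0.2 0.1 -0.1
the job is handed in; nothing more can be done
done
```

I turned and docked the block and handed the job in at 34.5 s of the 72 s allowed. No verdict is reported.

**What I did:** I pushed the block's front-left corner with the two open fingertips until its front face lay flat on both fingers. Then I pushed its left end to the stop and its front face home to the fence. I repeated the last two pushes once. The arm ended up raised well clear, reading about zero contact force.

**What the last checks showed:**

| Check | Result | Limit |
|---|---|---|
| Back right corner to fence (top-camera fit) | 0.8 mm | 3 mm |
| Back left corner to fence (top-camera fit) | 0.5 mm | 3 mm |
| Back right corner to stop (top-camera fit) | 1.5 mm | 4 mm |
| Turn relative to the dock | about 0.002 rad | – |
| Repeat-push stall positions | within 0.2 mm of the first push | – |

- **Force:** The highest reading between push steps was about 37 N at the wrist, including the vertical part (limit 120 N).
- **Vials:** Both vials stood in their wells in the last top view.
- **Bystanders:** The lid is unchanged in the top view. The arm covered the spare vial and the bottle there, so the picture comparison for those two was no use. In the last side picture they look unmoved.

**Weak points:**
- The contact buttons are hidden, so I took them to be in from the closed gap and did not see them.
- The contact positions put the fence 2 mm and the stop 1.5 mm away from my camera estimate, which is about the stated calibration error.

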